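# Hold the module against the dock's sprung plate

## Robot

A 6-joint arm with a two-finger parallel gripper is mounted at the origin on the work surface. World frame = base frame: x ahead of the robot, y to its left, z up, the work surface at z = 0. Lengths are in m, angles in rad, forces in N, time in s.
With the tool pointing down it reaches from about 0.4 to 0.825 m from the base axis. Payload 7 kg.
Tool frame: the origin (TCP) lies at the very end of the fingers, on their centre line; the grasp point (between the pads) lies 19 mm behind it; z points along the fingers, y is the line along which they close (so a half turn about z gives the same grasp; the last joint's range is limited). The gripper opens to 88 mm and grips with 3 to 60 N. Pads are 19 mm wide; open, the fingers measure 130 mm over their backs; the gripper's body (78 mm by 193 mm) begins 47 mm behind the grasp point.
Start: joints at [1.408, 0.359, 0.012, 0, -1.224, -0.288], TCP at [0.294, 0.608, 0.227] pointing down, gripper open.
Joint ranges: [-3.07, 3.07], [-1.43, 2.12], [-1.02, 1.25], [-3.03, 1.67], [-3.05, -0], [-3.03, 3.03]. Speed limits (rad/s): [2.39, 2.39, 3.01, 3.14, 3.14, 3.14].

## Interface

Orientations are given as [roll, pitch, yaw] about the fixed x, y, z axes, in that order (R = Rz(yaw) Ry(pitch) Rx(roll)).
In Python, from station import * gives the robot as it stands.
- The arm moves only by the tool servo_tool, never from a script. Its argument "moves" is a list of rows, each an object of numbers: "jaw": the opening, from 0 (shut) to 1 (fully open); "dx", "dy", "dz": the shift along the world's x, y, z in m; "roll": the turn about the world's z in degrees. A call has exactly 10 rows; each row shifts and turns the commanded pose from where the row before left it; what a row does not reach is not made up. A row lasts 1/8 s, in which the tool goes at most 62.5 mm and 10.7 degrees, less where a joint would pass 70% of its speed; a pose out of reach is approached as far as the arm can. A call with a gripper value outside its range is refused whole. The fingers move at their own pace and stop on an object; "newtons" is the grip in N (left out, the last holds). Time passes only in rows, so rows that do not move let the fingers close, or fill a call up. It gives the time, the measured TCP pose, the force, the opening and the grip force at its end, in the units of the state.
- get_state(): the state, without advancing time (a new reading comes with each control period).
- grab_frame(name): name is "scene" or "top" or "wrist"; returns (picture, depth): 480x640x3 uint8, red, green, blue; 480x640 float32, m along the optical axis (not along the pixel's ray), 0 where there is no reading.
- calibration(name): a dict with "intrinsics" (3x3 intrinsics, pixels), "k1" (the pictures are not rectified: a ray, as slopes to the right and down, at radius r is drawn at 1 + k1 r^2 times it, then the intrinsics apply), "R" (3x3) and "t" (3): a world point X has camera coordinates R X + t. Camera axes: x right, y down, z forward; pixel columns grow to the right and rows downward; lengths in m; the calibration is good to about 2 mm. A picture is of the moment at which its call begins: read the wrist's pose just before it. calibration takes no time and is no camera call; for the wrist camera it gives the pose at the moment of the call.
- job_done(): hands the job in; it is judged then, once.
The state is a dict: "t": time; "q": joint angles; "qd": joint speeds; "joint_efforts": joint torques, N m; "eef_pos": TCP position; "ee_rot": TCP orientation; "force": force on the tool from outside, world axes, zero at the start; "moment": the same for the moment, N m; "width": finger opening in m; "gripper_force": force on a finger pad.
Only numpy, scipy, OpenCV 4.12 (cv2) and the standard library are available. Lean on these libraries where they do the work, as an engineer would, in place of code of your own. Each camera call takes 0.05 s, during which the arm holds its last target. There are 200 camera calls.

## Task

Put the narrow plug-in module into the dock, standing on the dock's floor between the guide rails with its brass-studded end flat against the sprung steel plate, and hold it pressed in with a steady push of about 10 newtons (7 to 13; the pointer on top of the dock then stands between its two lines) so that a colleague can tighten its screws. Never push the plate all the way to its end stop, and leave the wide module and the other things on the bench where they are. Finish while still holding the push: do not let go.

Things in the scene. Friction and masses are not known exactly. Their poses are not given: they have to be found in the camera images.
- module: the narrow plug-in module, white plastic, about 0.3 kg, standing on the bench: body 80 (own x) x 56 (own y) x 32 mm high, at its +x end an upright contact wall, behind the wall a grey grip fin along the middle. Origin centre of its underside, z up
- module_grip (a point): the point to pinch on the narrow module's fin, 56 mm above the underside, straight above the origin; module's axes. The fin is 16 mm thick (own y; fingers close along y), runs from x = -26 mm to the wall's inner face at x = 30 mm, and stands from 32 to 70 mm above the underside
- module_studs (a point): the middle of the studded outer (+x) face of the narrow module's contact wall: own x = 40 mm, 45 mm above the underside; module's axes. The wall is 10 mm thick, 56 mm wide, its top 72 mm above the underside; a row of brass studs on this face
- dock: the fixed dock: aluminium floor 100 mm wide (own y), 8 mm thick, from own x = -110 mm (open front) to +70 mm; behind it to x = 130 mm a white housing 130 mm wide, 88 mm high, that carries the sprung plate. Origin at bench height on the middle line; own x is the direction of the push, into the dock; z up
- dock_bay (a point): point on top of the dock's floor, 8 mm above the bench, at the dock's x = -58 mm, midway between the rails; dock's axes. The module set down centred here has its studs 48 mm short of the resting plate. The two rails run from x = -105 to +25 mm, 12 mm high above the floor, 66 mm clear between (5 mm play each side of the module). Floor and rails are slick
- plate: the dock's upright sprung steel plate, 6 mm thick, 62 mm wide, from 14 to 74 mm above the bench. Origin mid front face, 38 mm above the bench; at rest 30 mm along the dock's x; axes as the dock's. Slides along the dock's x on a spring of 700 N/m, no preload: 7 N at 10 mm, 10 N at 14.3, 13 N at 18.6, end stop at 25 mm. Springs back if let go
- plate_pointer (a point): tip of the thin dark pointer, 8 mm wide, fixed to the plate and running back over the housing's top; it stands between the two black cross lines (8.6 mm apart) on the housing when the push is 7 to 13 N; moves with the plate, at rest at the dock's x = 83 mm
- wide_module: bystander: the same plug-in module but 84 mm wide (too wide for the dock), standing on the bench; otherwise the same shape and height; origin centre of its underside
- screw_pot: bystander: small grey open pot, 40 mm across, 28 mm high, standing beside the dock's rails; origin centre of its underside
- canister_cap: bystander: loose white disc cap 32 mm across, 12 mm high, lying beside the wide module; origin centre of its underside
- driver: bystander: screwdriver 170 mm long, about 30 mm thick, lying on the right side of the bench; its own x runs from handle to tip
- canister_a: bystander: white capped test canister 35 mm across, 88 mm high, at the back of the bench; origin centre of its underside
- canister_b: bystander: a second such canister; origin centre of its underside
There are look-alikes about, which are no part of the job. Leave any pink look-alike of the module alone.

How it is judged:
At the end, for the whole second after the job is handed in: The robot holds the narrow module still in the dock: on its floor (3 mm), upright (0.06 rad), in line with the rails (0.08 rad, 8 mm), studded end against the sprung plate, pressed on it with 7 to 13 N; the plate never reached its end stop, bystanders moved under 25 mm (contact force between module and plate between 7 and 13 N and x of module in the frame of dock between -0.01 and 0.012 m and y of module_grip in the frame of dock between -0.008 and 0.008 m and z of module in the frame of dock between 0.005 and 0.0115 m and angle between module's own z axis and vertical below 0.06 rad and angle between the x axis of module and the x axis of dock, either way round below 0.08 rad and horizontal distance between module_studs and plate below 0.012 m and linear speed of module below 0.01 m/s and contact force between any of the fingers, the arm and module above 2 N); the arm keeps its last pose, push and grip.
It fails at once if the sprung plate was pushed to its end stop (x of plate in the frame of dock above 0.0535 m).
It fails at once if one of the bystanders was moved by more than 25 mm (distance of any of wide_module, screw_pot, canister_cap, driver, canister_a, canister_b from where it was at the start of the episode above 0.025 m).
It also fails if it takes over 42 s, if anything falls off the work surface, if the arm or the gripper's body presses on something with over 40 N, if the wrist force passes 120 N, or if a joint passes its speed limit or range.

## Working session

There is one attempt and no reset: what is moved stays moved. The work goes in short steps, Python scripts to look and compute and a tool call to move; the robot and the scene stay as the last step left them, time stands still between calls to the robot, and variables do not carry over. Pictures are saved under pics/ and viewed, at most 10 in all, crops included, and the job is handed in when it is done.

Besides the shell and the picture viewer there is one more tool, called after "Request:" by a JSON object that holds its "name" and its "arguments", one argument or row to a line. servo_tool: Moves the arm, as the interface text tells. Its arguments: {"type":"object","properties":{"moves":{"type":"array","items":{"type":"object","properties":{"jaw":{"type":"number"},"dx":{"type":"number"},"dy":{"type":"number"},"dz":{"type":"number"},"roll":{"type":"number"}}}},"newtons":{"type":"number"}},"required":["moves"]}

```bash
ls; mkdir -p pics; cat > h.py <<'E'
from station import *
import numpy as np, cv2
def snap(n):
    c=calibration(n); p,d=grab_frame(n); return p,d,c
def save(p,f): cv2.imwrite('pics/'+f,cv2.cvtColor(p,cv2.COLOR_RGB2BGR))
def ray(c,uv):
    K=np.array(c['intrinsics'],float); uv=np.atleast_2d(np.array(uv,float))
    q=(uv-[K[0,2],K[1,2]])/[K[0,0],K[1,1]]; s=q.copy()
    for _ in range(20): s=q/(1+c['k1']*(s**2).sum(1,keepdims=True))
    R=np.array(c['R']);t=np.array(c['t'])
    return -R.T@t, np.c_[s,np.ones(len(s))]@R, s
def onplane(c,uv,z):
    o,d,_=ray(c,uv); return o+d*((z-o[2])/d[:,2])[:,None]
def pts(c,uv,dep):
    o,d,_=ray(c,uv); return o+d*np.asarray(dep)[:,None]
def cloud(c,dep):
    v,u=np.mgrid[:480,:640]; return pts(c,np.c_[u.ravel(),v.ravel()],dep.ravel()).reshape(480,640,3)
def proj(c,X):
    X=np.atleast_2d(X)@np.array(c['R']).T+np.array(c['t']); s=X[:,:2]/X[:,2:]; s=s*(1+c['k1']*(s**2).sum(1,keepdims=True))
    K=np.array(c['intrinsics']); return s*[K[0,0],K[1,1]]+[K[0,2],K[1,2]]
E
python3 - <<'E'
from h import *
s=get_state(); print(s['t'],s['eef_pos'],s['ee_rot'],s['width'])
for n in('scene','top'):
    p,d,c=snap(n); save(p,n+'0.png'); np.savez(n+'0.npz',p=p,d=d); print(n,(-np.array(c['R']).T@c['t']).round(3),(d>0).mean())
E
```

```text
pics
0.0 [0.29388475 0.60711295 0.22558551] [ 3.13988609e+00 -1.60190028e-04 -4.50872509e-01] 0.0878987075106669
scene [ 1.388 -0.136  0.801] 0.9961197916666666
top [ 0.491 -0.061  1.421] 0.9959765625
```

View pics/top0.png

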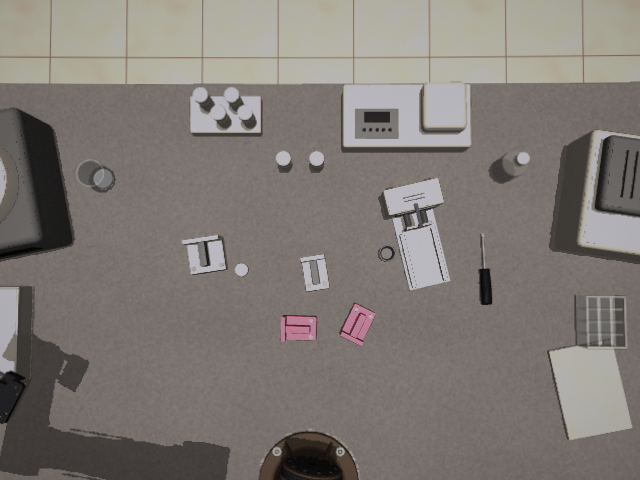

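View pics/scene0.png

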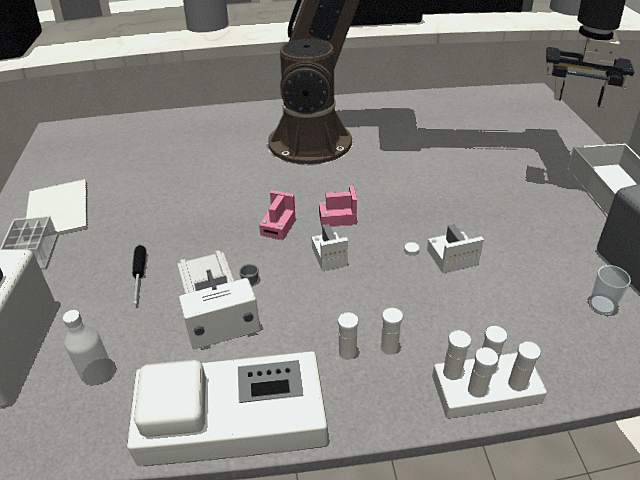

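The top view is oriented with up = +x and left = +y. These could be taken for the narrow module:
- Narrow white module, top (315,273) and scene (330,248).
- Wide white module, top (206,255).
- Pink look-alikes, top (299,327) and (358,324).

I choose the narrow white one at (315,273). The dock is at (420,235), open toward the robot.

```bash
cat > m.py <<'E'
from h import *
c=calibration('top'); f=np.load('top0.npz'); p,d=f['p'],f['d']; X=cloud(c,d)
def rect(name,mask,plane=None):
    v,u=np.nonzero(mask)
    P=onplane(c,np.c_[u,v],plane) if plane else X[mask]
    r=cv2.minAreaRect((P[:,:2]*1000).astype(np.float32)); b=cv2.boxPoints(r)
    print(name,len(P),'c',np.round(r[0],1),'size',np.round(r[1],1),'ang',round(r[2],2),'z',P[:,2].mean().round(4)); return P
def box(u0,u1,v0,v1):
    m=np.zeros((480,640),bool); m[v0:v1,u0:u1]=1; return m
Z=X[...,2]
mb=box(290,340,245,300)
sat=p.astype(int).max(2)-p.astype(int).min(2)
rect('mod body',mb&(Z>.022)&(Z<.042)); rect('mod all',mb&(Z>.022)); 
P=rect('mod tall',mb&(Z>.055))
white=p.min(2)>150
rect('wall',mb&(Z>.055)&white,.072); rect('fin',mb&(Z>.055)&~white,.07)
db=box(375,455,175,295)
rect('housing',db&(Z>.078)&white,.088)
rect('dock floor',db&(Z>.004)&(Z<.03)); rect('dock low white',db&(Z<.03)&white,.02)
rect('pot',box(376,396,243,264)&(Z>.012)); 
big=cv2.resize(np.hstack([p[240:300,285:345],p[225:300,390:455][:60]]),None,fx=6,fy=6,interpolation=cv2.INTER_CUBIC); save(big[:, :800],'crop.png')
E
python3 m.py
```

```text
mod body 537 c [485.  -16.3] size [70.5 55.8] ang 8.92 z 0.0329
mod all 831 c [491.4 -24. ] size [80.6 73.2] ang 9.09 z 0.0561
mod tall 289 c [504.9 -22.3] size [71.2 55.2] ang 28.11 z 0.0991
wall 92 c [524.9  -9.3] size [ 8.8 53.6] ang 9.08 z 0.072
fin 197 c [509.1  -9.9] size [ 60.3 113.2] ang 72.42 z 0.07
housing 1334 c [ 580.8 -260.8] size [230.6 127. ] ang 13.55 z 0.088
dock floor 3609 c [ 583.2 -254.6] size [191. 288.] ang 89.85 z 0.0106
dock low white 2471 c [ 546.4 -267.6] size [176.3  99. ] ang 13.33 z 0.02
pot 107 c [ 510.1 -136.4] size [ 38.  150.7] ang 28.68 z 0.0646
```

View pics/crop.png

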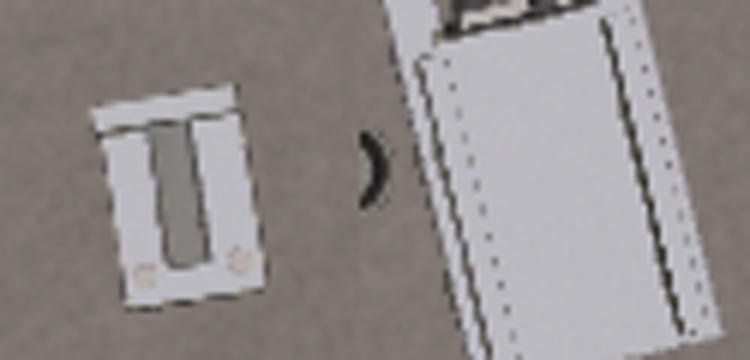

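The crop confirms the narrow module: white body, grey fin, and the wall at the far (+x) end, with yaw about +9°. Next I refine the dock fit.

```bash
cat >> m.py <<'E'
print('---')
def comp(m):
    n,l,s,_=cv2.connectedComponentsWithStats(m.astype(np.uint8),connectivity=4); return l==1+np.argmax(s[1:,4])
def axes(P,yaw):
    a=np.radians(yaw); U=P[:,:2]@np.array([[np.cos(a),-np.sin(a)],[np.sin(a),np.cos(a)]])*1000
    print(yaw,[np.percentile(U[:,i],[0,.5,99.5,100]).round(1).tolist() for i in(0,1)]); return U
low=comp(db&white&(Z<.03)); P=rect('low@8',low,.008); 
hs=comp(db&white&(Z>.078)); H=rect('housing@88',hs,.088)
v,u=np.nonzero(low)
# yaw/lateral: left & right edges per row
L=[];Rr=[]
for r in range(235,280):
    cols=u[v==r]
    if len(cols): L.append((cols.min()-.5,r)); Rr.append((cols.max()+.5,r))
for n,e in(('L',L),('R',Rr)):
    E=onplane(c,e,.008)[:,:2]*1000; vx,vy,x0,y0=cv2.fitLine(E.astype(np.float32),cv2.DIST_HUBER,0,.01,.01).ravel(); print(n,np.degrees(np.arctan(vy/vx)),'y at x=500:',y0+(500-x0)*vy/vx)
for y in(13.3,): axes(P,y); axes(H,y)
E
python3 m.py | sed '1,/---/d'; python3 - <<'E'
from h import *
c=calibration('scene'); f=np.load('scene0.npz'); p,d=f['p'],f['d']; X=cloud(c,d)
m=np.zeros((480,640),bool); m[240:350,170:270]=1
m&=(X[...,2]>.085)&(X[...,2]<.0905)&(X[...,1]<-.15)&(X[...,1]>-.36)&(X[...,0]<.72)&(X[...,0]>.56)
P=X[m]; print('scene housing',len(P),cv2.minAreaRect((P[:,:2]*1000).astype(np.float32)))
m=(X[...,2]>.0)&(abs(X[...,0]-.49)<.07)&(abs(X[...,1]+.015)<.06)
for lo,hi in((.025,.038),(.06,.08)):
  P=X[m&(X[...,2]>lo)&(X[...,2]<hi)]; print('mod scene',len(P),cv2.minAreaRect((P[:,:2]*1000).astype(np.float32)))
E
```

```text
low@8 2427 c [ 546.9 -269.3] size [177.8  99.8] ang 13.33 z 0.008
housing@88 1319 c [ 665.  -240.5] size [ 57.2 127.1] ang 13.35 z 0.088
L 13.190629 y at x=500: -229.08104
R 13.713102 y at x=500: -331.78455
13.3 [[381.4, 382.9, 556.6, 559.2], [-437.8, -437.3, -338.5, -338.0]]
13.3 [[563.2, 563.5, 620.2, 620.5], [-450.6, -450.1, -324.2, -323.5]]
scene housing 1075 ((648.4358520507812, -246.19163513183594), (99.93999481201172, 128.9375762939453), 14.087395668029785)
mod scene 292 ((493.6375732421875, -16.494834899902344), (83.07976531982422, 57.1384162902832), 9.279865264892578)
mod scene 374 ((500.1890563964844, -15.663299560546875), (70.0091323852539, 55.696475982666016), 10.529629707336426)
```

Request:
{"name": "servo_tool", "arguments": {
  "moves": [
    {"dx": 0.019,"dy": -0.06,"dz": -0.003,"roll": 3.5,"jaw": 1},
    {"dx": 0.019,"dy": -0.06,"dz": -0.003,"roll": 3.5,"jaw": 1},
    {"dx": 0.019,"dy": -0.06,"dz": -0.003,"roll": 3.5,"jaw": 1},
    {"dx": 0.019,"dy": -0.06,"dz": -0.003,"roll": 3.5,"jaw": 1},
    {"dx": 0.019,"dy": -0.06,"dz": -0.003,"roll": 3.5,"jaw": 1},
    {"dx": 0.019,"dy": -0.06,"dz": -0.003,"roll": 3.5,"jaw": 1},
    {"dx": 0.019,"dy": -0.06,"dz": -0.003,"roll": 3.5,"jaw": 1},
    {"dx": 0.019,"dy": -0.06,"dz": -0.003,"roll": 3.5,"jaw": 1},
    {"dx": 0.019,"dy": -0.06,"dz": -0.003,"roll": 3.5,"jaw": 1},
    {"dx": 0.019,"dy": -0.06,"dz": -0.003,"roll": 3.5,"jaw": 1}
  ]
}}

```text
t: 1.35
eef_pos: [0.4827, 0.0104, 0.1968]
ee_rot: [-3.141, -0.0, 0.162]
force: [1.7, 1.0, 0.4]
width: 0.0879
gripper_force: 0.0
```

```bash
python3 - <<'E'
from h import *
s=get_state(); p,d,c=snap('wrist'); save(p,'w1.png'); np.savez('w1.npz',p=p,d=d,R=c['R'],t=c['t'])
print(s['eef_pos'],s['ee_rot'],s['q'])
X=cloud(c,d); Z=X[...,2]
m=(abs(X[...,0]-.49)<.07)&(abs(X[...,1]+.015)<.06)
for lo,hi in((.025,.038),(.06,.08)):
  P=X[m&(Z>lo)&(Z<hi)]; print(len(P), cv2.minAreaRect((P[:,:2]*1000).astype(np.float32)) if len(P) else 0)
m2=m&(Z>.06)&(Z<.08)&(p.min(2)<150)
P=X[m2]; print('fin',cv2.minAreaRect((P[:,:2]*1000).astype(np.float32)) if len(P) else 0)
E
```

```text
[0.48271112 0.0104497  0.19682934] [-3.14138018e+00 -4.38845843e-04  1.62447760e-01] [ 4.30082727e-01  6.19442171e-02 -4.43217715e-01 -1.01569240e-04
 -1.06515498e+00  1.30321058e+00]
2336 ((492.67425537109375, -15.344852447509766), (79.75807189941406, 56.02048873901367), 8.700665473937988)
2083 ((499.81610107421875, -14.610958099365234), (65.42727661132812, 55.31618881225586), 9.086649894714355)
fin ((499.81610107421875, -14.610958099365234), (65.42727661132812, 55.31618881225586), 9.086649894714355)
```

View pics/w1.png

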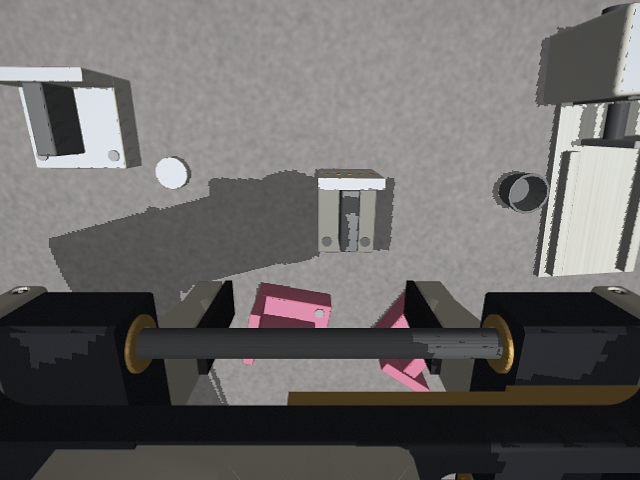

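The wrist view shows the narrow module at (350,210), the pot at (522,190) and the dock on the right. The module origin is about (0.491, -0.0155) with yaw 9°. Descending now.

Request:
{"name": "servo_tool", "arguments": {
  "moves": [
    {"dx": 0.002,"dy": -0.0065,"dz": -0.02},
    {"dx": 0.002,"dy": -0.0065,"dz": -0.02},
    {"dx": 0.002,"dy": -0.0065,"dz": -0.02},
    {"dx": 0.002,"dy": -0.0065,"dz": -0.02},
    {"dz": -0.02},
    {"dz": -0.02},
    {"dz": -0.02},
    {"dz": -0.0185},
    {},
    {}
  ]
}}

```text
$.moves[0]: bad value
```

Request:
{"name": "servo_tool", "arguments": {
  "moves": [
    {"dx": 0.002,"dy": -0.0065,"dz": -0.02,"roll": 0,"jaw": 1},
    {"dx": 0.002,"dy": -0.0065,"dz": -0.02,"roll": 0,"jaw": 1},
    {"dx": 0.002,"dy": -0.0065,"dz": -0.02,"roll": 0,"jaw": 1},
    {"dx": 0.002,"dy": -0.0065,"dz": -0.02,"roll": 0,"jaw": 1},
    {"dx": 0,"dy": 0,"dz": -0.02,"roll": 0,"jaw": 1},
    {"dx": 0,"dy": 0,"dz": -0.02,"roll": 0,"jaw": 1},
    {"dx": 0,"dy": 0,"dz": -0.02,"roll": 0,"jaw": 1},
    {"dx": 0,"dy": 0,"dz": -0.0185,"roll": 0,"jaw": 1},
    {"dx": 0,"dy": 0,"dz": 0,"roll": 0,"jaw": 1},
    {"dx": 0,"dy": 0,"dz": 0,"roll": 0,"jaw": 1}
  ]
}}

```text
t: 2.65
eef_pos: [0.4908, -0.0135, 0.0388]
ee_rot: [3.141, -0.0, 0.16]
force: [0.3, -0.4, -0.1]
width: 0.0874
gripper_force: 0.0
```

Request:
{"name": "servo_tool", "arguments": {
  "newtons": 45,
  "moves": [
    {"dx": 0,"dy": -0.002,"dz": -0.0015,"roll": 0,"jaw": 1},
    {"dx": 0,"dy": 0,"dz": 0,"roll": 0,"jaw": 0.5},
    {"dx": 0,"dy": 0,"dz": 0,"roll": 0,"jaw": 0.2},
    {"dx": 0,"dy": 0,"dz": 0,"roll": 0,"jaw": 0},
    {"dx": 0,"dy": 0,"dz": 0,"roll": 0,"jaw": 0},
    {"dx": 0,"dy": 0,"dz": 0,"roll": 0,"jaw": 0},
    {"dx": 0,"dy": 0,"dz": 0,"roll": 0,"jaw": 0},
    {"dx": 0,"dy": 0,"dz": 0,"roll": 0,"jaw": 0},
    {"dx": 0,"dy": 0,"dz": 0,"roll": 0,"jaw": 0},
    {"dx": 0,"dy": 0,"dz": 0,"roll": 0,"jaw": 0}
  ]
}}

```text
t: 3.9
eef_pos: [0.4905, -0.0156, 0.0367]
ee_rot: [-3.142, 0.0, 0.16]
force: [0.5, 0.4, -0.5]
width: 0.0155
gripper_force: 45.0
```

Request:
{"name": "servo_tool", "arguments": {
  "moves": [
    {"dx": 0,"dy": 0,"dz": 0.01,"roll": 0,"jaw": 0},
    {"dx": 0,"dy": 0,"dz": 0.025,"roll": 0,"jaw": 0},
    {"dx": 0,"dy": 0,"dz": 0.025,"roll": 0,"jaw": 0},
    {"dx": 0.003,"dy": -0.037,"dz": 0.02,"roll": 0.6,"jaw": 0},
    {"dx": 0.003,"dy": -0.037,"dz": 0,"roll": 0.6,"jaw": 0},
    {"dx": 0.003,"dy": -0.037,"dz": 0,"roll": 0.6,"jaw": 0},
    {"dx": 0.003,"dy": -0.037,"dz": 0,"roll": 0.6,"jaw": 0},
    {"dx": 0.003,"dy": -0.037,"dz": 0,"roll": 0.6,"jaw": 0},
    {"dx": 0.003,"dy": -0.037,"dz": 0,"roll": 0.6,"jaw": 0},
    {"dx": 0.003,"dy": -0.037,"dz": 0,"roll": 0.6,"jaw": 0}
  ]
}}

```text
t: 5.15
eef_pos: [0.5113, -0.2758, 0.1173]
ee_rot: [-3.141, 0.0, 0.234]
force: [0.3, 0.6, -1.8]
width: 0.0162
gripper_force: 45.0
```

```bash
python3 - <<'E'
from h import *
grab_frame('wrist');grab_frame('wrist');grab_frame('wrist');
s=get_state(); p,d,c=snap('wrist'); save(p,'w2.png'); np.savez('w2.npz',p=p,d=d)
print(s['t'],s['eef_pos'],s['ee_rot'],s['force'],s['gripper_force'])
E
```

```text
5.3 [ 0.51105036 -0.27607549  0.1167626 ] [-3.14126637e+00  6.37545683e-04  2.30677689e-01] [ 0.28495944  0.20722706 -2.47579284] 44.99504327774048
```

View pics/w2.png

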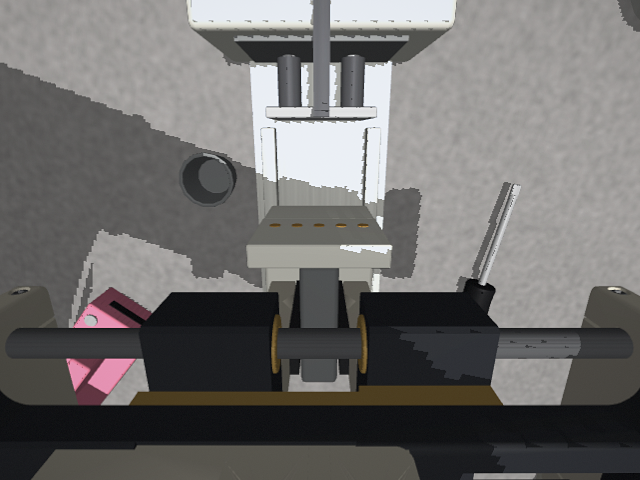

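The view shows the module wall centred at column 320, the rails at about 268 and 373, and the plate at 321, so they line up. Now the numbers in the tool frame.

```bash
python3 - <<'E'
from h import *
s=get_state(); c=calibration('wrist'); f=np.load('w2.npz'); X=cloud(c,f['d'])
a=s['ee_rot'][2]; e=s['eef_pos']; D=X-np.array(e); U=np.stack([D[...,0]*np.cos(a)+D[...,1]*np.sin(a),-D[...,0]*np.sin(a)+D[...,1]*np.cos(a),X[...,2]],-1)*1000
def show(n,u0,u1,v0,v1,z0,z1):
    P=U[v0:v1,u0:u1].reshape(-1,3); P=P[(P[:,2]>z0)&(P[:,2]<z1)]; print(n,len(P),np.percentile(P,[1,50,99],axis=0).round(1).tolist())
    return P
P=show('plate',250,395,100,122,70,80); show('wall top',240,400,205,270,100,165)
for n,w in(('railL',(255,285)),('railR',(360,390))):
    P=show(n,*w,125,200,16,25)
    if len(P)>20: print(n,'yaw rel deg',cv2.minAreaRect(P[:,:2].astype(np.float32)))
show('floor',285,360,125,195,4,12)
E
```

```text
plate 1111 [[89.8, -32.0, 71.9], [92.4, -7.0, 73.5], [95.6, 28.5, 75.1]]
wall top 7481 [[15.0, -27.7, 101.4], [41.4, -0.6, 148.4], [42.1, 26.4, 152.7]]
railL 1009 [[33.1, 31.3, 16.8], [59.7, 36.0, 19.6], [84.1, 41.2, 21.2]]
railL yaw rel deg ((58.47272491455078, 36.26818084716797), (10.23058795928955, 51.27185821533203), 89.8676986694336)
railR 1013 [[33.2, -44.5, 16.6], [59.8, -39.4, 19.5], [84.1, -34.6, 21.2]]
railR yaw rel deg ((58.40580749511719, -39.659080505371094), (10.32990550994873, 51.395751953125), 89.99002838134766)
floor 5232 [[34.7, -31.2, 6.0], [61.5, -3.2, 7.6], [86.2, 24.9, 9.2]]
```

Request:
{"name": "servo_tool", "arguments": {
  "moves": [
    {"dx": 0.0003,"dy": -0.0011,"dz": -0.01,"roll": 0,"jaw": 0},
    {"dx": 0,"dy": 0,"dz": -0.012,"roll": 0,"jaw": 0},
    {"dx": 0,"dy": 0,"dz": -0.012,"roll": 0,"jaw": 0},
    {"dx": 0,"dy": 0,"dz": -0.012,"roll": 0,"jaw": 0},
    {"dx": 0,"dy": 0,"dz": -0.01,"roll": 0,"jaw": 0},
    {"dx": 0,"dy": 0,"dz": -0.008,"roll": 0,"jaw": 0},
    {"dx": 0,"dy": 0,"dz": -0.005,"roll": 0,"jaw": 0},
    {"dx": 0,"dy": 0,"dz": 0,"roll": 0,"jaw": 0},
    {"dx": 0,"dy": 0,"dz": 0,"roll": 0,"jaw": 0},
    {"dx": 0,"dy": 0,"dz": 0,"roll": 0,"jaw": 0}
  ]
}}

```text
t: 6.6
eef_pos: [0.5121, -0.2758, 0.0482]
ee_rot: [3.141, -0.001, 0.233]
force: [-0.1, 0.2, -1.7]
width: 0.0159
gripper_force: 45.0
```

Request:
{"name": "servo_tool", "arguments": {
  "moves": [
    {"dx": 0,"dy": -0.0005,"dz": -0.001,"roll": 0,"jaw": 0},
    {"dx": 0,"dy": 0,"dz": -0.001,"roll": 0,"jaw": 0},
    {"dx": 0,"dy": 0,"dz": -0.001,"roll": 0,"jaw": 0},
    {"dx": 0,"dy": 0,"dz": 0,"roll": 0,"jaw": 0},
    {"dx": 0,"dy": 0,"dz": 0,"roll": 0,"jaw": 0},
    {"dx": 0,"dy": 0,"dz": 0,"roll": 0,"jaw": 0},
    {"dx": 0,"dy": 0,"dz": 0,"roll": 0,"jaw": 0},
    {"dx": 0,"dy": 0,"dz": 0,"roll": 0,"jaw": 0},
    {"dx": 0,"dy": 0,"dz": 0,"roll": 0,"jaw": 0},
    {"dx": 0,"dy": 0,"dz": 0,"roll": 0,"jaw": 0}
  ]
}}

```text
t: 7.85
eef_pos: [0.5118, -0.2762, 0.0448]
ee_rot: [-3.142, 0.0, 0.233]
force: [-0.5, -0.5, -2.1]
width: 0.0157
gripper_force: 45.0
```

Request:
{"name": "servo_tool", "arguments": {
  "moves": [
    {"dx": 0,"dy": 0,"dz": -0.0007,"roll": 0,"jaw": 0},
    {"dx": 0,"dy": 0,"dz": 0,"roll": 0,"jaw": 0},
    {"dx": 0.0078,"dy": 0.00185,"dz": 0,"roll": 0,"jaw": 0},
    {"dx": 0.0078,"dy": 0.00185,"dz": 0,"roll": 0,"jaw": 0},
    {"dx": 0.0078,"dy": 0.00185,"dz": 0,"roll": 0,"jaw": 0},
    {"dx": 0.0078,"dy": 0.00185,"dz": 0,"roll": 0,"jaw": 0},
    {"dx": 0.0078,"dy": 0.00185,"dz": 0,"roll": 0,"jaw": 0},
    {"dx": 0,"dy": 0,"dz": 0,"roll": 0,"jaw": 0},
    {"dx": 0,"dy": 0,"dz": 0,"roll": 0,"jaw": 0},
    {"dx": 0,"dy": 0,"dz": 0,"roll": 0,"jaw": 0}
  ]
}}

```text
t: 9.1
eef_pos: [0.5524, -0.2671, 0.0448]
ee_rot: [3.14, -0.002, 0.234]
force: [3.1, -0.2, 5.3]
width: 0.016
gripper_force: 45.0
```

```bash
python3 - <<'E'
from h import *
F=[]
for i in range(4): p,d,c=snap('wrist'); s=get_state(); F.append(s['force'])
print(s['t'],s['eef_pos'],s['ee_rot'],np.mean(F,0).round(2)); save(p,'w3.png')
X=cloud(c,d)
a=s['ee_rot'][2]; D=X-np.array(s['eef_pos']); U=np.stack([D[...,0]*np.cos(a)+D[...,1]*np.sin(a),-D[...,0]*np.sin(a)+D[...,1]*np.cos(a),X[...,2]],-1)*1000
for n,z0,z1,u0,u1,x0,x1 in(('plate',68,76,-34,34,43,60),('wall',76,84,-34,34,25,43),('railL',16,25,28,46,45,80),('railR',16,25,-48,-28,45,80)):
    m=(U[...,2]>z0)&(U[...,2]<z1)&(U[...,1]>u0)&(U[...,1]<u1)&(U[...,0]>x0)&(U[...,0]<x1); P=U[m]
    print(n,len(P),np.percentile(P,[1,50,99],axis=0).round(1).tolist() if len(P) else 0)
E
```

```text
9.3 [ 0.55228388 -0.26713293  0.04481812] [ 3.14038450e+00 -2.33290908e-03  2.33833037e-01] [2.4  0.14 5.37]
plate 2311 [[47.3, -31.5, 68.3], [51.1, -6.4, 73.4], [53.5, 28.9, 74.7]]
wall 4312 [[25.6, -27.8, 76.3], [36.8, -0.5, 79.4], [41.9, 26.5, 80.9]]
railL 1 [[53.2, 29.3, 22.0], [53.2, 29.3, 22.0], [53.2, 29.3, 22.0]]
railR 0 0
```

View pics/w3.png

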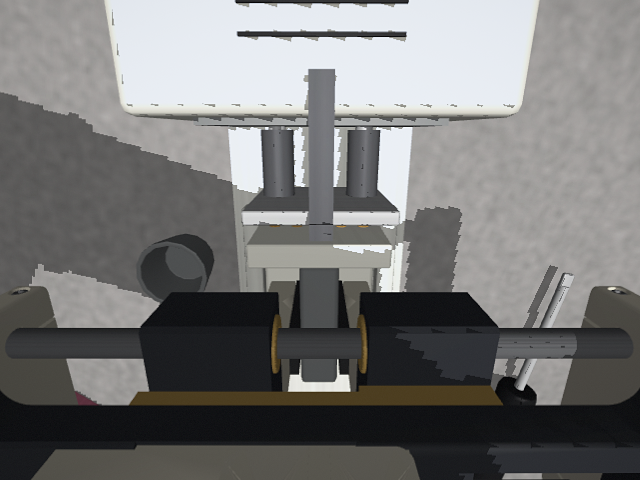

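The module is down on the floor, with about 7 mm left to the plate. The pointer tip is at (321,70), and the lines are at rows 34 and 2.

Request:
{"name": "servo_tool", "arguments": {
  "moves": [
    {"dx": 0,"dy": -0.0003,"dz": 0.0003,"roll": 0,"jaw": 0},
    {"dx": 0.0039,"dy": 0.0009,"dz": 0,"roll": 0,"jaw": 0},
    {"dx": 0.0039,"dy": 0.0009,"dz": 0,"roll": 0,"jaw": 0},
    {"dx": 0.0029,"dy": 0.0007,"dz": 0,"roll": 0,"jaw": 0},
    {"dx": 0.0029,"dy": 0.0007,"dz": 0,"roll": 0,"jaw": 0},
    {"dx": 0.002,"dy": 0.0005,"dz": 0,"roll": 0,"jaw": 0},
    {"dx": 0,"dy": 0,"dz": 0,"roll": 0,"jaw": 0},
    {"dx": 0,"dy": 0,"dz": 0,"roll": 0,"jaw": 0},
    {"dx": 0,"dy": 0,"dz": 0,"roll": 0,"jaw": 0},
    {"dx": 0,"dy": 0,"dz": 0,"roll": 0,"jaw": 0}
  ]
}}

```text
t: 10.55
eef_pos: [0.5643, -0.2642, 0.0448]
ee_rot: [-3.141, 0.003, 0.233]
force: [-7.0, -2.8, 11.2]
width: 0.0161
gripper_force: 45.0
```

```bash
cat > k.py <<'E'
from h import *
import sys
F=[]
for i in range(4): p,d,c=snap('wrist'); s=get_state(); F.append(s['force'])
F=np.mean(F,0); ax=np.array([.973,.2309,0]); o=np.array([.5679,-.2635,0])
e=np.array(s['eef_pos'])-o
print(s['t'],'dock xy mm',(e@ax*1000).round(1),((e@[-.2309,.973,0])*1000).round(1),'z',e[2].round(4),'yaw',np.degrees(s['ee_rot'][2]).round(2),s['ee_rot'][:2],'F',F.round(2),'push',-(F@ax).round(2),'grip',s['gripper_force'])
t,dt,ct=snap('top'); np.savez('k.npz',p=p,d=d,t=t)
a=s['ee_rot'][2]; X=onplane(c,np.c_[np.full(200,321),np.arange(200)],.0885); 
g=p[:200,316:327].mean((1,2)); l=p[:200,255:300].mean((1,2))
xd=(X-o)@ax*1000
print('pointer tip x', xd[np.argmax(np.convolve(g<170,np.ones(6),'valid')>=6)].round(1),'lines x',xd[:120][l[:120]<120].round(1))
save(np.hstack([p[:260,100:540],]),sys.argv[1])
E
python3 k.py w4.png
```

```text
10.75 dock xy mm -3.7 0.1 z 0.0448 yaw 13.34 [-3.14106049  0.00337152] F [-7.02 -1.48 11.71] push 7.17 grip 44.99826729297638
pointer tip x 103.4 lines x [103.4 103.1 102.9 102.6 102.3  94.7  94.5  94.2  93.9  93.6]
```

View pics/w4.png

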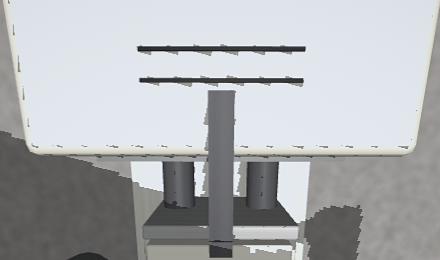

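The pointer tip is at crop (221,90) and the lines are at rows 80 and 48, so about 7 mm more is needed to centre it.

Request:
{"name": "servo_tool", "arguments": {
  "moves": [
    {"dx": 0.002,"dy": 0.0005,"dz": 0.0003,"roll": 0,"jaw": 0},
    {"dx": 0.002,"dy": 0.0005,"dz": 0,"roll": 0,"jaw": 0},
    {"dx": 0.002,"dy": 0.0005,"dz": 0,"roll": 0,"jaw": 0},
    {"dx": 0.0015,"dy": 0.0003,"dz": 0,"roll": 0,"jaw": 0},
    {"dx": 0,"dy": 0,"dz": 0,"roll": 0,"jaw": 0},
    {"dx": 0,"dy": 0,"dz": 0,"roll": 0,"jaw": 0},
    {"dx": 0,"dy": 0,"dz": 0,"roll": 0,"jaw": 0},
    {"dx": 0,"dy": 0,"dz": 0,"roll": 0,"jaw": 0},
    {"dx": 0,"dy": 0,"dz": 0,"roll": 0,"jaw": 0},
    {"dx": 0,"dy": 0,"dz": 0,"roll": 0,"jaw": 0}
  ]
}}

```text
t: 12.05
eef_pos: [0.57, -0.2628, 0.0448]
ee_rot: [-3.14, 0.006, 0.232]
force: [-11.7, -3.5, 14.3]
width: 0.0154
gripper_force: 45.0
```

```bash
python3 k.py w5.png
```

```text
12.25 dock xy mm 2.3 0.2 z 0.0449 yaw 13.32 [-3.14032652  0.00624916] F [-10.96  -3.96  13.79] push 11.58 grip 44.99999821186066
pointer tip x 103.5 lines x [103.2 103.  102.7 102.4  94.8  94.5  94.2  94.   93.7]
```

View pics/w5.png

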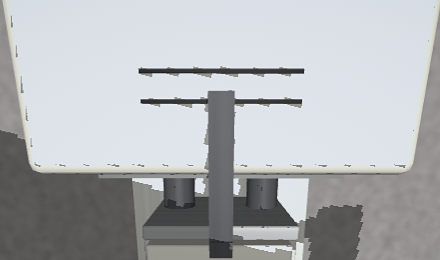

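The tip is at row 91, between the lines at 101 and 71. That is about 9 N, so I add about 1 mm to centre it.

Request:
{"name": "servo_tool", "arguments": {
  "moves": [
    {"dx": 0.0012,"dy": 0.0003,"dz": 0,"roll": 0,"jaw": 0},
    {"dx": 0,"dy": 0,"dz": 0,"roll": 0,"jaw": 0},
    {"dx": 0,"dy": 0,"dz": 0,"roll": 0,"jaw": 0},
    {"dx": 0,"dy": 0,"dz": 0,"roll": 0,"jaw": 0},
    {"dx": 0,"dy": 0,"dz": 0,"roll": 0,"jaw": 0},
    {"dx": 0,"dy": 0,"dz": 0,"roll": 0,"jaw": 0},
    {"dx": 0,"dy": 0,"dz": 0,"roll": 0,"jaw": 0},
    {"dx": 0,"dy": 0,"dz": 0,"roll": 0,"jaw": 0},
    {"dx": 0,"dy": 0,"dz": 0,"roll": 0,"jaw": 0},
    {"dx": 0,"dy": 0,"dz": 0,"roll": 0,"jaw": 0}
  ]
}}

```text
t: 13.55
eef_pos: [0.5709, -0.2626, 0.0448]
ee_rot: [-3.14, 0.007, 0.232]
force: [-12.6, -5.1, 14.8]
width: 0.0158
gripper_force: 45.0
```

```bash
python3 k.py w6.png
```

```text
13.75 dock xy mm 3.2 0.2 z 0.0449 yaw 13.31 [-3.14022828  0.00676705] F [-12.97  -4.58  13.75] push 13.67 grip 45.000348687171936
pointer tip x 103.6 lines x [103.3 103.  102.8 102.5 102.2  94.6  94.3  94.   93.7]
```

View pics/w6.png

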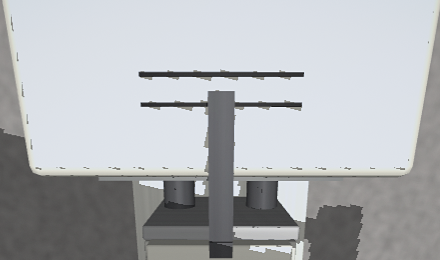

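The tip is at row 91 between the lines at 104 and 74, near the middle, which gives about 9.7 N. Handing in.

```bash
python3 -c "
from station import *
print(job_done())"
```

```text
the job is handed in; nothing more can be done
None
```

I handed the job in with the narrow module on the dock floor, pressed flat on the sprung plate at about 9.7 N by the pointer (the wrist force reads about 13.7 N, which I put down to floor friction), and the arm still holding the push; no verdict came back.

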